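# Move the inverter capacitors over to the new mounting plate, by number

### The job

Move the four capacitors from the clamps of the rusty inverter plate to the clamps of the bare aluminium plate, so that each keeps its number on the test sheet: on both plates number one is the place next to the red terminal block, and as the red blocks are at opposite ends the row comes out reversed. Set each one down upright and fully home in its clamp, without dropping it or tipping it over.

Things in the scene. Friction and masses are not known exactly. Their poses are not given: they have to be found in the camera images.
- cap_blue_mid (a point): The blue capacitor: an upright round can with blue sleeve, 36 mm in diameter, 60 mm tall, about 100 g; grey top disc with two small screw terminals that rise 8 mm above the can. The point is its centre, half-way up (30 mm above its underside); z is up along the can.
- cap_black_mid (a point): The black capacitor: an upright round can with black sleeve, 36 mm in diameter, 60 mm tall, about 100 g; grey top disc with two small screw terminals that rise 8 mm above the can. The point is its centre, half-way up (30 mm above its underside); z is up along the can.
- cap_green_mid (a point): The green capacitor: an upright round can with green sleeve, 36 mm in diameter, 60 mm tall, about 100 g; grey top disc with two small screw terminals that rise 8 mm above the can. The point is its centre, half-way up (30 mm above its underside); z is up along the can.
- cap_orange_mid (a point): The orange capacitor: an upright round can with orange sleeve, 36 mm in diameter, 60 mm tall, about 100 g; grey top disc with two small screw terminals that rise 8 mm above the can. The point is its centre, half-way up (30 mm above its underside); z is up along the can.
- clamp_blue: The brass ring clamp on the rusty plate in which the blue capacitor stands at the start. Fixed, so it marks the place from which that capacitor came. Slackened for the change-over: bore 50 mm, outside 54 mm, 12 mm high, with two ears reaching 38 mm from its axis towards the plate's +x. Origin: on the ring's axis, at the plate's top face, where the capacitor stands.
- clamp_black: The brass ring clamp on the rusty plate in which the black capacitor stands at the start. Fixed, so it marks the place from which that capacitor came. Slackened for the change-over: bore 50 mm, outside 54 mm, 12 mm high, with two ears reaching 38 mm from its axis towards the plate's +x. Origin: on the ring's axis, at the plate's top face, where the capacitor stands.
- clamp_green: The brass ring clamp on the rusty plate in which the green capacitor stands at the start. Fixed, so it marks the place from which that capacitor came. Slackened for the change-over: bore 50 mm, outside 54 mm, 12 mm high, with two ears reaching 38 mm from its axis towards the plate's +x. Origin: on the ring's axis, at the plate's top face, where the capacitor stands.
- clamp_orange: The brass ring clamp on the rusty plate in which the orange capacitor stands at the start. Fixed, so it marks the place from which that capacitor came. Slackened for the change-over: bore 50 mm, outside 54 mm, 12 mm high, with two ears reaching 38 mm from its axis towards the plate's +x. Origin: on the ring's axis, at the plate's top face, where the capacitor stands.
- old_plate: Rusty plate with the four brass clamps, full at the start. Fixed, 90 x 306 mm (x, y), top face 20 mm up. Origin: underside centre, on the bench; y runs along the row, x roughly away from the robot. Places on its centre line (x = 0) at y = +96, +32, -32, -96 mm. End blocks 44 mm high over the bench: red at y = +139 mm (so number one is y = +96), black at y = -139.
- new_plate: Bare aluminium plate, empty; 4 built-in steel clamps like the brass ones, rims 32 mm up; a can home in one has its centre 50 mm up. Fixed, 90 x 306 mm (x, y), top face 20 mm up. Origin: underside centre, on the bench; y runs along the row, x roughly away from the robot. Places on its centre line (x = 0) at y = +96, +32, -32, -96 mm. End blocks 44 mm high: red at y = -139 mm (number one is y = -96), black at +139.
Mind the look-alikes: they are no part of the job. Of the things like the part that bears cap_black_mid, leave any that is pink; of the rest the larger one is meant.

How it is judged:
By the outcome, as a careful person would: the job done as asked, in the order asked, and still so for the second after the job is handed in, with the robot touching nothing.
It also fails if it takes over 104 s, if anything falls off the work surface, if the arm or the gripper's body presses on something with over 40 N, if the wrist force passes 120 N, or if a joint passes its speed limit or range.

### The arm

A 7-joint arm with a two-finger parallel gripper is mounted at the origin on the work surface. World frame = base frame: x ahead of the robot, y to its left, z up, the work surface at z = 0. Lengths are in m, angles in rad, forces in N, time in s.
With the tool pointing down it reaches from about 0.425 to 0.925 m from the base axis. Payload 6.8 kg.
Tool frame: the origin (TCP) lies midway between the tips of the shut fingers; the grasp point (between the pads) lies 19 mm behind it; x points along the fingers, y is the direction in which the jaws open and shut, and the axes are right-handed (so a half turn about x gives the same grasp; the last joint's range is limited). The gripper opens to 85 mm and grips with 20 to 120 N. Pads are 22 mm wide; open, the fingers measure 114 mm over their backs; the gripper's body (76 mm by 85 mm) begins 54 mm behind the grasp point. The pads swing forward as they close: fully open they stand 13 mm farther back than shut.
Start: joints at [-1.414, 0.477, 0.022, 1.555, -0.011, 1.109, -0.083], TCP at [0.177, 0.651, 0.231] pointing down, gripper open.
Joint ranges: [-2.96, 2.96], [-0.34, 2.1], [-1.41, 1.46], [0.24, 2.44], [-1.37, 4.51], [0.17, 1.92], [-2.96, 2.96]. Speed limits (rad/s): [2.39, 2.39, 3.14, 3.14, 3.14, 3.14, 3.14].

### API

Orientations are given as a rotation vector (axis times angle).
In Python, from bench import r, viewer, nets gives the robot as it stands.
- The arm moves only by the shell command python3 -m pendant 'ROWS' [FORCE]. ROWS is JSON, one flat list of numbers, 5 for each row, row after row: the finger opening in mm, from 0 to 85.4, then the shift along the tool's x, y, z in mm, then the turn about the tool's x in rad. A call has 1 to 20 rows; each row shifts and turns the commanded pose from where the row before left it, along the tool's axes as they then stand; what a row does not reach is not made up. A row lasts 1/8 s, in which the tool goes at most 62.5 mm and 10.7 degrees, less where a joint would pass 70% of its speed; a pose out of reach is approached as far as the arm can. A call with a gripper value outside its range is refused whole. The fingers move at their own pace and stop on an object; FORCE is the grip in N (left out, the last holds). Time passes only in rows, so rows that do not move let the fingers close. It gives the time, the measured TCP pose, the force and the opening at its end, in the units of the state.
- r.get_obs(): the state, without advancing time (a new reading comes with each control period).
- viewer.grab_frame(name): name is "scene" or "top" or "wrist"; returns (picture, depth): 400x640x3 uint8, red, green, blue; 400x640 float32, m along the optical axis (not along the pixel's ray), 0 where there is no reading.
- viewer.calibration(name): a dict with "mtx" (3x3 intrinsics, pixels), "distortion" ([k1, k2, p1, p2, k3] as OpenCV has them; the pictures are not rectified), "world_to_cam" (4x4, takes a point from world to camera coordinates). Camera axes: x right, y up, looking along -z (the intrinsics and any distortion apply to the point x, -y, -z); pixel columns grow to the right and rows downward; lengths in m; the calibration is good to about 2 mm. A picture is of the moment at which its call begins: read the wrist's pose just before it. calibration takes no time and is no camera call; for the wrist camera it gives the pose at the moment of the call.
- r.hand_in(): hands the job in, once; it reports no verdict.
Trained networks look in the newest picture that a camera, given by its name, has taken for a name from the list of things; names that differ only in an ending like _2 or _b are one class to them, and where a whole thing is asked for, a point or a joint stands for the part that bears it (a point fixed in the world has none). Each returns a list of dicts, best first, with "score" (0 to 1); they miss things now and then, are a little off and sometimes report something else, mostly with a low value. They report only what shows in the picture. A call takes as long as a camera call. They do not tell look-alikes from the thing itself.
- nets.look_for(name, camera): "location" ([x, y, z] in m, in world coordinates, good to about 4 mm: the middle of the surface that is visible of it).
- nets.silhouettes(name, camera): "mask" (400x640 bool, what is visible of it).
The state is a dict: "clock": time; "joints": joint angles; "qvel": joint speeds; "tau": joint torques, N m; "tcp_pos": TCP position; "orientation": TCP orientation; "contact_force": force on the tool from outside, world axes, zero at the start; "moment": the same for the moment, N m; "grip_width": finger opening in m.
Only numpy, scipy, OpenCV 4.12 (cv2) and the standard library are available. Lean on these libraries where they do the work, as an engineer would, in place of code of your own. Each camera call takes 0.05 s, during which the arm holds its last target. There are 200 camera calls.

## Working session

There is one attempt and no reset: what is moved stays moved. The work goes in short steps, Python scripts to look and compute and a shell command to move; the robot and the scene stay as the last step left them, time stands still between calls to the robot, and variables do not carry over. Pictures are saved under pics/ and viewed, about 12 in all and at most 16, crops included, and the job is handed in when it is done.

```bash
mkdir -p pics; ls
cat > h.py <<'E'
import numpy as np,cv2
from bench import r,viewer,nets
def grab(n,f):
    p,d=viewer.grab_frame(n); cv2.imwrite('pics/'+f,p[:,:,::-1]); return p,d
def world(n,uv,d):
    c=viewer.calibration(n); uv=np.atleast_2d(np.float64(uv))
    q=cv2.undistortPoints(uv[:,None],np.array(c['mtx']),np.array(c['distortion']))[:,0]
    P=np.c_[q[:,0]*d,-q[:,1]*d,-np.ones(len(q))*d,np.ones(len(q))]
    return (P@np.linalg.inv(np.array(c['world_to_cam'])).T)[:,:3]
def cloud(n,d):
    v,u=np.nonzero(d>0); return np.c_[u,v],world(n,np.c_[u,v],d[v,u])
E
python3 - <<'E'
from h import *
np.set_printoptions(precision=4,suppress=True)
for n in('top','scene'):
    p,d=grab(n,n+'1.png')
    for k in('cap_blue_mid','cap_black_mid','cap_green_mid','cap_orange_mid','old_plate','new_plate','clamp_blue'):
        print(n,k,[(np.round(o['location'],3).tolist(),round(o['score'],2)) for o in nets.look_for(k,n)])
o=r.get_obs();print(o)
E
```

```text
pics
top cap_blue_mid [([0.578, 0.156, 0.081], 0.58)]
top cap_black_mid [([0.565, 0.274, 0.08], 0.86), ([0.56, 0.396, 0.062], 0.84), ([0.454, 0.273, 0.043], 0.54)]
top cap_green_mid [([0.591, 0.09, 0.079], 0.54)]
top cap_orange_mid [([0.58, 0.214, 0.081], 0.69)]
top old_plate [([0.572, 0.185, 0.02], 0.88)]
top new_plate [([0.53, -0.191, 0.019], 0.83)]
top clamp_blue []
scene cap_blue_mid [([0.603, 0.158, 0.063], 0.65)]
scene cap_black_mid [([0.583, 0.281, 0.063], 0.87), ([0.574, 0.397, 0.04], 0.8), ([0.468, 0.274, 0.041], 0.55)]
scene cap_green_mid [([0.606, 0.094, 0.064], 0.77)]
scene cap_orange_mid [([0.589, 0.223, 0.065], 0.98)]
scene old_plate [([0.613, 0.199, 0.018], 0.96)]
scene new_plate [([0.548, -0.177, 0.019], 0.79)]
scene clamp_blue [([0.603, 0.169, 0.029], 0.46)]
{'clock': 0.8, 'joints': array([-1.4141,  0.4769,  0.0224,  1.5554, -0.0115,  1.1093, -0.0831]), 'qvel': array([-0.0002,  0.0011,  0.001 , -0.0002, -0.0001, -0.0014, -0.002 ]), 'tau': array([ -0.0006, -59.6256,   1.6062, -28.1534,   0.0127,   0.0016,
         0.    ]), 'tcp_pos': array([0.1767, 0.6515, 0.2313]), 'orientation': array([ 0.2079,  1.5608, -0.2078]), 'contact_force': array([-0.2663,  0.4628,  0.4288]), 'moment': array([-0.0216,  0.022 , -0.0388]), 'grip_width': 0.08527691245356485}
```

View pics/top1.png

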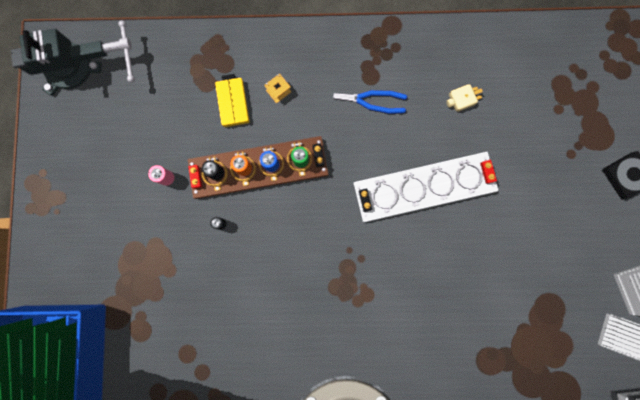

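View pics/scene1.png

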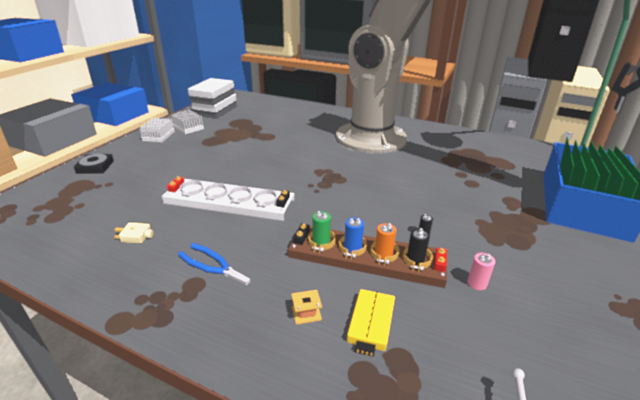

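Top view: the rusty plate carries black (213,170), orange (240,165), blue (270,160) and green (300,156), with its red block at (195,176). The new plate's red block is at (490,172). The decoys are the pink can (160,175) and the small black one (218,223). So black goes to y=-96, orange to -32, blue to +32 and green to +96 on the new plate.

```bash
cat >> h.py <<'E'
from scipy.spatial.transform import Rotation as R
def tool(dst_xy,z,ytarget=None):
    "rows: total tool-frame shift (mm) from measured pose to world point, turn about tool x so tool y is parallel to ytarget(world yaw)"
    o=r.get_obs();M=R.from_rotvec(o['orientation']).as_matrix()
    s=M.T@(np.r_[dst_xy,z]-o['tcp_pos'])*1000
    a=None
    if ytarget is not None:
        t=M.T@np.r_[np.cos(ytarget),np.sin(ytarget),0]; a=np.arctan(t[2]/t[1])
    return s.round(1),a
E
python3 - <<'E'
from h import *
np.set_printoptions(precision=4,suppress=True)
p,d=viewer.grab_frame('top')
uv,P=cloud('top',d)
def at(mask): 
    s=mask[uv[:,1],uv[:,0]]; return P[s]
for k in('old_plate','new_plate'):
    m=nets.silhouettes(k,'top')[0]['mask']; Q=at(m); 
    Q=Q[(abs(Q[:,2]-.02)<.006)]
    rect=cv2.minAreaRect(np.float32(Q[:,:2]*1000)); print(k,rect,np.median(Q[:,2]))
for k in('blue','black','green','orange'):
    for o in nets.silhouettes(f'cap_{k}_mid','top'):
        Q=at(o['mask']); z=Q[:,2];T=Q[z>np.percentile(z,90)-.012]
        (c,rad)=cv2.minEnclosingCircle(np.float32(T[:,:2]*1000)); print(k,round(o['score'],2),c,rad,np.percentile(z,[10,50,95]),T.mean(0))
# ring points of the new plate
S=P[(P[:,2]>.027)&(P[:,2]<.037)&(P[:,1]<0)&(P[:,1]>-.4)&(abs(P[:,0]-.53)<.1)];print(len(S),S.mean(0))
# end block points
for lo,hi in((.0,.4),(-.4,0)):
    S=P[(P[:,2]>.038)&(P[:,2]<.05)&(P[:,1]>lo)&(P[:,1]<hi)&(abs(P[:,0]-.55)<.1)]
    for e in(S[S[:,1]<(lo+hi)/2-.05],S[S[:,1]>(lo+hi)/2+.05]): print('blk',len(e),np.median(e,0))
M=R.from_rotvec(r.get_obs()['orientation']).as_matrix();print(M)
E
```

```text
old_plate ((582.2099609375, 189.57327270507812), (91.61290740966797, 305.7226867675781), 9.042720794677734) 0.020395780300471733Traceback (most recent call last):
  File "<stdin>", line 8, in <module>
IndexError: list index out of range
```

Run:
```python
from h import *
np.set_printoptions(precision=4,suppress=True)
p,d=viewer.grab_frame('top')
uv,P=cloud('top',d)
def at(mask): 
    s=mask[uv[:,1],uv[:,0]]; return P[s]
S=P[(abs(P[:,2]-.02)<.006)&(P[:,1]<0)&(P[:,1]>-.4)&(abs(P[:,0]-.53)<.1)]
print('new depth',len(S),cv2.minAreaRect(np.float32(S[:,:2]*1000)))
g=((p.min(2)>150)*1).astype(np.uint8); n,l,st,_=cv2.connectedComponentsWithStats(g)
i=l[190,405] or l[190,400]; 
Q=at(np.isin(l,np.unique(l[185:200,380:470])[1:])); Q=Q[abs(Q[:,2]-.02)<.02]; print('new white',len(Q),cv2.minAreaRect(np.float32(Q[:,:2]*1000)))
for k in('blue','black','green','orange'):
    for o in nets.silhouettes(f'cap_{k}_mid','top'):
        Q=at(o['mask']); z=Q[:,2];T=Q[(z>.072)]
        if len(T)<10: print(k,'low');continue
        (c,rad)=cv2.minEnclosingCircle(np.float32(T[:,:2]*1000)); print(k,round(o['score'],2),c,rad,np.percentile(z,[10,50,95]),T.mean(0))
for lo,hi in((.0,.4),(-.4,0)):
    S=P[(P[:,2]>.038)&(P[:,2]<.05)&(P[:,1]>lo)&(P[:,1]<hi)&(abs(P[:,0]-.55)<.1)]
    for e in(S[S[:,1]<(lo+hi)/2-.09],S[S[:,1]>(lo+hi)/2+.09]): print('blk',len(e),np.median(e,0) if len(e) else 0)
def pl(c,yaw,y): return np.array(c)+y*np.array([-np.sin(yaw),np.cos(yaw)])
for y in(.096,.032,-.032,-.096): print('old place',y,pl((.5822,.1896),np.radians(9.04),y))
print(R.from_rotvec(r.get_obs()['orientation']).as_matrix())
print(tool(pl((.5822,.1896),np.radians(9.04),.096),.231,np.radians(9.04)))
```

```text
new depth 4579 ((531.9141235351562, -186.03604125976562), (90.3948974609375, 308.42169189453125), 12.049331665039062)
new white 5121 ((533.9813842773438, -189.7322540283203), (94.5213851928711, 316.58941650390625), 12.174659729003906)
blue 0.51 (585.37353515625, 158.02252197265625) 17.8172664642334 [0.0419 0.0801 0.0843] [0.585  0.1576 0.0809]
black 0.88 (569.2821044921875, 280.9966735839844) 17.84355354309082 [0.0399 0.0798 0.0851] [0.5687 0.2799 0.0809]
black low
black low
green 0.75 (595.3699340820312, 92.10568237304688) 17.9356689453125 [0.0343 0.0798 0.0842] [0.5945 0.0919 0.0808]
orange 0.67 (579.16796875, 219.0733642578125) 17.65516471862793 [0.0379 0.0797 0.0848] [0.5785 0.2185 0.081 ]
blk 140 [0.5975 0.0537 0.0397]
blk 154 [0.5602 0.3276 0.0401]
blk 112 [ 0.5608 -0.3209  0.0395]
blk 130 [ 0.5014 -0.0489  0.0397]
old place 0.096 [0.5671 0.2844]
old place 0.032 [0.5772 0.2212]
old place -0.032 [0.5872 0.158 ]
old place -0.096 [0.5973 0.0948]
[[-0.      0.2617  0.9651]
 [ 0.0001  0.9651 -0.2617]
 [-1.      0.     -0.    ]]
(array([   0.3, -252.1,  472.9]), np.float64(1.1482160186638155))
```

```bash
python3 -m pendant '[85,0,-23.2,43.2,0, 85,0,-23.2,43.2,0, 85,0,-23.2,43.2,0, 85,0,-23.2,43.2,0, 85,0,-23.2,43.2,0, 85,0,-23.2,43.2,0, 85,0,-23.2,43.2,0, 85,0,-23.2,43.2,0, 85,0,-23.2,43.2,0, 85,0,-23.2,43.2,0, 85,0,-23.2,43.2,0, 85,0,0,0,0.164, 85,0,0,0,0.164, 85,0,0,0,0.164, 85,0,0,0,0.164, 85,0,0,0,0.164, 85,0,0,0,0.164, 85,0,0,0,0.164, 85,0,0,0,0, 85,0,0,0,0]' 40
python3 - <<'E'
from h import *
np.set_printoptions(precision=4,suppress=True)
print(tool((.569,.2805),.047,np.radians(9.04))); p,d=grab('wrist','w1.png')
uv,P=cloud('wrist',d)
for nm,c in(('black',(.569,.2805)),('orange',(.579,.219)),('blue',(.585,.158)),('green',(.595,.092))):
    T=P[(abs(P[:,2]-.08)<.01)&(np.hypot(*(P[:,:2]-c).T)<.03)]
    if len(T)>50: print(nm,len(T),cv2.minEnclosingCircle(np.float32(T[:,:2]*1000)))
E
```

```text
clock: 3.7
tcp_pos: [0.5685, 0.2809, 0.2313]
orientation: [1.09, 1.281, -1.09]
contact_force: [-0.3, -0.7, 0.1]
grip_width: 0.085
(array([184.3,   0.5,   0.5]), np.float64(0.003492389542612079))
black 911 ((569.7070922851562, 279.4402160644531), 17.864816665649414)
orange 817 ((579.0723266601562, 217.6604766845703), 18.199417114257812)
blue 719 ((586.4152221679688, 156.3153533935547), 18.143814086914062)
green 445 ((594.7882080078125, 92.95413970947266), 17.22020721435547)
```

View pics/w1.png

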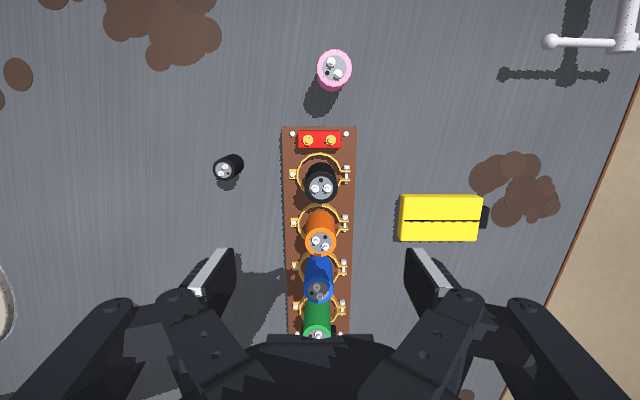

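Wrist view: black can at (320,185) in its clamp, with the jaws straddling the plate and the neighbours clear. I'll descend and grip.

```bash
python3 -m pendant '[85,40,1,1,0, 85,40,0,0,0, 85,40,0,0,0, 85,40,0,0,0, 85,15,0,0,0, 85,10,0,0,0, 85,0,0,0,0, 30,0,0,0,0, 30,0,0,0,0, 30,0,0,0,0, 30,0,0,0,0, 30,0,0,0,0, 30,0,0,0,0, 30,0,0,0,0, 30,0,0,0,0]' 40
```

```text
clock: 5.62
tcp_pos: [0.57, 0.2803, 0.0472]
orientation: [1.093, 1.28, -1.091]
contact_force: [-0.4, -0.3, 6.6]
grip_width: 0.0349
```

```bash
python3 -m pendant '[30,-15,0,0,0, 30,-30,0,0,0, 30,-40,0,0,0, 30,-25,0,0,0, 30,0,-4,20,0, 30,0,-8,40,0, 30,0,-9.8,50,0, 30,0,-9.8,50,0, 30,0,-9.8,50,0, 30,0,-9.8,50,0, 30,0,-9.8,50,0, 30,0,-9.8,50,0, 30,0,-9.8,50,0, 30,0,-9.8,50,0, 30,0,-9.8,50,0, 30,0,-5,30,0, 30,0,-2,10,-0.05, 30,0,0,0,0, 30,0,0,0,0]' 40
python3 - <<'E'
from h import *
np.set_printoptions(precision=4,suppress=True)
print(tool((.552,-.2794),.049,np.radians(12.1))); p,d=grab('wrist','w2.png');grab('scene','s2.png')
uv,P=cloud('wrist',d)
S=P[(abs(P[:,2]-.02)<.005)&(P[:,1]<0)&(P[:,1]>-.4)&(abs(P[:,0]-.53)<.1)]
print('new depth',len(S),cv2.minAreaRect(np.float32(S[:,:2]*1000)))
E
```

```text
clock: 8.0
tcp_pos: [0.5495, -0.2794, 0.1556]
orientation: [1.055, 1.302, -1.056]
contact_force: [0.4, -0.5, -1.3]
grip_width: 0.0352
(array([106.6,   2.6,   0.7]), np.float64(-0.00392439702736162))
new depth 19311 ((540.31689453125, -225.8589324951172), (90.74885559082031, 225.593017578125), 12.111412048339844)
```

View pics/w2.png

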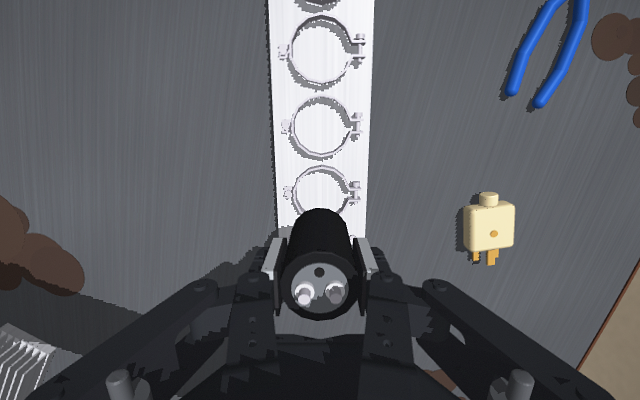

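Wrist view: the black can is held upright (its top at 320,285). The clamps of places 2 and 3 show at (321,127) and (322,52), and place 1 at (321,192) is partly hidden. I'll check the ring centres and the can's position in the hand from depth.

Run:
```python
from h import *
from scipy.optimize import least_squares
np.set_printoptions(precision=4,suppress=True)
for cam in('wrist','top'):
    p,d=viewer.grab_frame(cam);uv,P=cloud(cam,d)
    for k,y in enumerate((-.096,-.032,.032,.096)):
        c=np.array([.5319,-.1855])+y*np.array([-.2096,.9778])
        q=P[(abs(P[:,2]-.0315)<.004)];rr=np.hypot(*(q[:,:2]-c).T);q=q[(rr<.03)&(rr>.018)]
        if len(q)<15: print(cam,k+1,len(q));continue
        s=least_squares(lambda v:np.hypot(*(q[:,:2]-v).T)-.026,c,loss='soft_l1',f_scale=.001); print(cam,k+1,len(q),s.x,c,s.cost)
    T=P[(P[:,2]>.17)&(P[:,2]<.205)&(np.hypot(P[:,0]-.55,P[:,1]+.28)<.0165)]
    print('can',len(T),np.percentile(T[:,2],[5,50,95]) if len(T) else'',T.mean(0) if len(T) else '')
```

```text
wrist 1 355 [ 0.5517 -0.2805] [ 0.552  -0.2794] 0.0001280205641352607
wrist 2 490 [ 0.5382 -0.2182] [ 0.5386 -0.2168] 0.00014338588020946293
wrist 3 665 [ 0.5249 -0.1562] [ 0.5252 -0.1542] 0.00021906827045090508
wrist 4 30 [ 0.5118 -0.0947] [ 0.5118 -0.0916] 1.0612878158690118e-06
can 3839 [0.1882 0.1894 0.1959] [ 0.5497 -0.2787  0.19  ]
top 1 89 [ 0.5518 -0.2799] [ 0.552  -0.2794] 2.91699657804791e-05
top 2 105 [ 0.5385 -0.216 ] [ 0.5386 -0.2168] 6.015154026600035e-05
top 3 86 [ 0.5249 -0.1533] [ 0.5252 -0.1542] 2.529806761620589e-05
top 4 78 [ 0.5115 -0.091 ] [ 0.5118 -0.0916] 2.268500552884482e-05
can 170 [0.1873 0.1899 0.197 ] [ 0.5508 -0.275   0.1904]
```

```bash
python3 -m pendant '[30,0,2.2,1.2,0, 30,25,0,0,0, 30,35,0,0,0, 30,25,0,0,0, 30,15,0,0,0, 30,5,0,0,0, 30,2.5,0,0,0, 30,0,0,0,0, 30,0,0,0,0]'
```

```text
clock: 9.32
tcp_pos: [0.5532, -0.281, 0.0495]
orientation: [1.055, 1.299, -1.054]
contact_force: [-0.3, 0.4, -1.0]
grip_width: 0.0349
```

```bash
python3 -m pendant '[30,1.2,-1,0,0, 30,1,0,0,0, 30,0,0,0,0]'; python3 -m pendant '[50,0,0,0,0, 85,0,0,0,0, 85,0,0,0,0, 85,0,0,0,0, 85,0,0,0,0, 85,0,0,0,0, 85,-20,0,0,0, 85,-40,0,0,0, 85,-50,0,0,0, 85,0,0,0,0, 85,0,0,0,0]'
python3 - <<'E'
from h import *
np.set_printoptions(precision=4,suppress=True)
print(tool((.579,.218),.157,np.radians(9.04))); p,d=grab('wrist','w3.png');grab('scene','s3.png')
uv,P=cloud('wrist',d);T=P[(P[:,2]>.07)&(P[:,2]<.1)&(np.hypot(P[:,0]-.552,P[:,1]+.28)<.03)]
print(np.percentile(T[:,2],[5,50,95]),cv2.minEnclosingCircle(np.float32(T[:,:2]*1000)))
E
```

```text
clock: 9.7
tcp_pos: [0.5517, -0.2811, 0.0472]
orientation: [1.055, 1.3, -1.055]
contact_force: [-1.2, 1.0, 4.5]
grip_width: 0.035
clock: 11.08
tcp_pos: [0.5518, -0.2808, 0.1573]
orientation: [1.055, 1.3, -1.054]
contact_force: [-0.0, 0.8, 0.3]
grip_width: 0.0851
(array([   0.4,  129.7, -482.4]), np.float64(0.05028939496762644))
[0.0767 0.0788 0.0834] ((550.5143432617188, -281.40142822265625), 17.972026824951172)
```

View pics/s3.png

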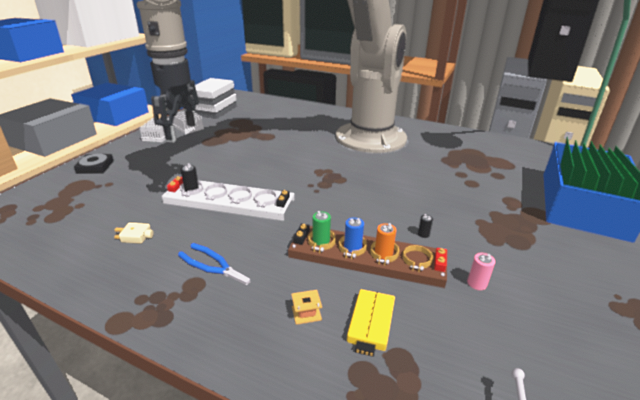

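Scene view: the black can stands in its clamp at (190,178) beside the red block, with its top at 0.079 m, so it's home. Orange is next.

```bash
python3 -m pendant '[85,0,8,-30,0, 85,0,14.8,-55,0, 85,0,14.8,-55,0, 85,0,14.8,-55,0, 85,0,14.8,-55,0, 85,0,14.8,-55,0, 85,0,14.8,-55,0, 85,0,14.8,-55,0, 85,0,14.8,-55,0, 85,0,3.4,-12.5,0, 85,0,0,0,0.05, 85,0,0,0,0, 85,40,0,0,0, 85,40,0,0,0, 85,20,0,0,0, 85,10,0,0,0, 85,0,0,0,0]'; python3 -c "
from h import *
print(tool((.579,.218),.047,np.radians(9.04)))"
```

```text
clock: 13.3
tcp_pos: [0.5794, 0.2177, 0.0468]
orientation: [1.092, 1.28, -1.092]
contact_force: [0.2, -0.5, 0.4]
grip_width: 0.0849
(array([-0.3, -0.3, -0.4]), np.float64(-6.71110515907277e-05))
```

```bash
python3 -m pendant '[30,0,0,0,0, 30,0,0,0,0, 30,0,0,0,0, 30,0,0,0,0, 30,0,0,0,0, 30,0,0,0,0, 30,0,0,0,0, 30,0,0,0,0]' 40; python3 -m pendant '[30,-15,0,0,0, 30,-30,0,0,0, 30,-40,0,0,0, 30,-25,0,0,0, 30,0,-5,20,0, 30,0,-10,40,0, 30,0,-12.9,50,0, 30,0,-12.9,50,0, 30,0,-12.9,50,0, 30,0,-12.9,50,0, 30,0,-12.9,50,0, 30,0,-12.9,50,0, 30,0,-12.9,50,0, 30,0,-3.5,13,-0.05, 30,0,0,0,0, 30,0,0,0,0]'
python3 - <<'E'
from h import *
np.set_printoptions(precision=4,suppress=True)
o=r.get_obs()['tcp_pos']; print(tool((.5384,-.217),.047,np.radians(12.1)))
p,d=viewer.grab_frame('wrist');uv,P=cloud('wrist',d)
T=P[(P[:,2]>.17)&(P[:,2]<.205)&(np.hypot(*(P[:,:2]-o[:2]).T)<.025)]
print(np.percentile(T[:,2],[5,50,95]),cv2.minEnclosingCircle(np.float32(T[:,:2]*1000)))
E
```

```text
clock: 14.3
tcp_pos: [0.5796, 0.2182, 0.0475]
orientation: [1.093, 1.279, -1.091]
contact_force: [-0.7, -0.1, 6.9]
grip_width: 0.035
clock: 16.3
tcp_pos: [0.5376, -0.2159, 0.1559]
orientation: [1.055, 1.302, -1.055]
contact_force: [0.3, 0.9, -1.1]
grip_width: 0.0351
(array([108.9,   0.7,   1.4]), np.float64(-0.003297768766715011))
[0.1746 0.1888 0.1963] ((537.153564453125, -213.7755889892578), 24.108922958374023)
```

```bash
python3 -m pendant '[30,0,0.3,1.5,0, 30,25,0,0,0, 30,35,0,0,0, 30,25,0,0,0, 30,15,0,0,0, 30,6,0,0,0, 30,0,0,0,0, 30,1.5,0,0,0, 30,1,0,0,0, 30,0,0,0,0]'; python3 -c "
from h import *
print(tool((.5384,-.217),.0472))"
```

```text
clock: 17.6
tcp_pos: [0.539, -0.2184, 0.0484]
orientation: [1.055, 1.3, -1.054]
contact_force: [-0.0, -0.0, -1.4]
grip_width: 0.0348
(array([ 1.2, -0.3, -1.4]), None)
```

```bash
python3 -m pendant '[30,1.2,0,0,0, 30,0,0,0,0, 30,0,0,0,0]'; python3 -m pendant '[50,0,0,0,0, 85,0,0,0,0, 85,0,0,0,0, 85,0,0,0,0, 85,0,0,0,0, 85,0,0,0,0, 85,-20,0,0,0, 85,-40,0,0,0, 85,-50,0,0,0, 85,0,0,0,0, 85,0,0,0,0]'
python3 - <<'E'
from h import *
np.set_printoptions(precision=4,suppress=True)
print(tool((.586,.157),.157,np.radians(9.04))); p,d=grab('wrist','w4.png')
uv,P=cloud('wrist',d);T=P[(P[:,2]>.07)&(P[:,2]<.1)&(np.hypot(P[:,0]-.5384,P[:,1]+.217)<.03)]
print(np.percentile(T[:,2],[5,50,95]),cv2.minEnclosingCircle(np.float32(T[:,:2]*1000)))
E
```

```text
clock: 17.98
tcp_pos: [0.539, -0.2184, 0.0475]
orientation: [1.055, 1.3, -1.054]
contact_force: [-0.4, 0.6, 5.6]
grip_width: 0.035
clock: 19.35
tcp_pos: [0.5388, -0.2181, 0.1576]
orientation: [1.055, 1.3, -1.054]
contact_force: [-0.1, -0.0, -0.4]
grip_width: 0.0851
(array([   0.7,  123.7, -357.3]), np.float64(0.050286563195223115))
[0.0767 0.0795 0.0833] ((538.1552124023438, -218.58139038085938), 17.94333839416504)
```

Orange is home too (top 0.0795). Now blue.

```bash
python3 -m pendant '[85,0,10.4,-30,0, 85,0,18,-52,0, 85,0,18,-52,0, 85,0,18,-52,0, 85,0,18,-52,0, 85,0,18,-52,0, 85,0,18,-52,0, 85,0,5.3,-15.3,0, 85,0,0,0,0.05, 85,0,0,0,0, 85,40,0,0,0, 85,40,0,0,0, 85,20,0,0,0, 85,10.5,0,0,0, 85,0,0,0,0]'; python3 -m pendant '[30,0,0,0,0, 30,0,0,0,0, 30,0,0,0,0, 30,0,0,0,0, 30,0,0,0,0, 30,0,0,0,0, 30,0,0,0,0, 30,0,0,0,0]' 40; python3 -c "
from h import *
print(tool((.525,-.1545),.0472))"
```

```text
clock: 21.28
tcp_pos: [0.5863, 0.1566, 0.0465]
orientation: [1.092, 1.28, -1.092]
contact_force: [-0.3, -0.2, 0.0]
grip_width: 0.0853
clock: 22.28
tcp_pos: [0.5865, 0.1571, 0.0472]
orientation: [1.093, 1.28, -1.091]
contact_force: [-2.3, -0.1, 6.8]
grip_width: 0.0345
(array([-2.000e-01, -1.098e+02,  2.980e+02]), None)
```

```bash
python3 -m pendant '[30,-15,0,0,0, 30,-30,0,0,0, 30,-40,0,0,0, 30,-25,0,0,0, 30,0,-7.4,20,0, 30,0,-14.7,40,0, 30,0,-17,46,0, 30,0,-17,46,0, 30,0,-17,46,0, 30,0,-17,46,0, 30,0,-17,46,0, 30,0,-2.9,8,-0.05, 30,0,0,0,0, 30,0,0,0,0]'; python3 -c "
from h import *
print(tool((.525,-.1545),.0472,np.radians(12.1)))"
```

```text
clock: 24.02
tcp_pos: [0.5237, -0.1542, 0.1558]
orientation: [1.055, 1.302, -1.055]
contact_force: [-0.2, -0.5, -0.4]
grip_width: 0.0352
(array([108.6,   1.3,   0.7]), np.float64(-0.00348787103570604))
```

```bash
python3 -m pendant '[30,0,0.5,0,0, 30,25,0,0,0, 30,35,0,0,0, 30,25,0,0,0, 30,15,0,0,0, 30,6,0,0,0, 30,0,0,0,0, 30,1.5,0,0,0, 30,1,0,0,0, 30,0.7,0,0,0, 30,0,0,0,0]'; python3 -c "
from h import *
print(tool((.525,-.1545),.0472))"
```

```text
clock: 25.4
tcp_pos: [0.5248, -0.1547, 0.0473]
orientation: [1.055, 1.3, -1.055]
contact_force: [-0.9, -0.5, -1.6]
grip_width: 0.0348
(array([ 0.1,  0.2, -0.2]), None)
```

```bash
python3 -m pendant '[30,0.8,0,0,0, 30,0,0,0,0, 30,0,0,0,0]'; python3 -m pendant '[50,0,0,0,0, 85,0,0,0,0, 85,0,0,0,0, 85,0,0,0,0, 85,0,0,0,0, 85,0,0,0,0, 85,-20,0,0,0, 85,-40,0,0,0, 85,-50,0,0,0, 85,0,0,0,0, 85,0,0,0,0]'
python3 - <<'E'
from h import *
np.set_printoptions(precision=4,suppress=True)
print(tool((.595,.0925),.157,np.radians(9.04))); p,d=grab('wrist','w5.png')
uv,P=cloud('wrist',d);T=P[(P[:,2]>.07)&(P[:,2]<.1)&(np.hypot(P[:,0]-.525,P[:,1]+.1545)<.03)]
print(np.percentile(T[:,2],[5,50,95]),cv2.minEnclosingCircle(np.float32(T[:,:2]*1000)))
E
```

```text
clock: 25.78
tcp_pos: [0.5249, -0.1547, 0.0472]
orientation: [1.055, 1.3, -1.054]
contact_force: [-2.4, 0.9, 9.6]
grip_width: 0.035
clock: 27.15
tcp_pos: [0.5245, -0.1544, 0.1561]
orientation: [1.055, 1.301, -1.054]
contact_force: [-0.6, -0.1, -0.6]
grip_width: 0.0852
(array([  -0.8,  120. , -227. ]), np.float64(0.050454789704499584))
[0.0766 0.0797 0.0838] ((524.4560546875, -155.44606018066406), 17.964269638061523)
```

Blue is home. Green is last.

```bash
python3 -m pendant '[85,0,16,-30,0, 85,0,25,-47,0, 85,0,25,-47,0, 85,0,25,-47,0, 85,0,25,-47,0, 85,0,4,-9,0, 85,0,0,0,0.05, 85,0,0,0,0, 85,40,0,0,0, 85,40,0,0,0, 85,20,0,0,0, 85,9,0,0,0, 85,0,0,0,0]'; python3 -m pendant '[30,0,0,0,0, 30,0,0,0,0, 30,0,0,0,0, 30,0,0,0,0, 30,0,0,0,0, 30,0,0,0,0, 30,0,0,0,0, 30,0,0,0,0]' 40; python3 -c "
from h import *
print(tool((.5117,-.092),.0472))"
```

```text
clock: 28.82
tcp_pos: [0.5956, 0.0919, 0.0476]
orientation: [1.092, 1.28, -1.092]
contact_force: [-0.0, -0.2, 0.2]
grip_width: 0.085
clock: 29.82
tcp_pos: [0.5958, 0.0924, 0.0482]
orientation: [1.093, 1.279, -1.091]
contact_force: [-1.7, 0.6, 5.9]
grip_width: 0.035
(array([   0.8, -112.1,  168.9]), None)
```

```bash
python3 -m pendant '[30,-15,0,0,0, 30,-30,0,0,0, 30,-40,0,0,0, 30,-25,0,0,0, 30,0,-12,18,0, 30,0,-23.9,36,0, 30,0,-23.9,36,0, 30,0,-23.9,36,0, 30,0,-23.9,36,0, 30,0,-4,7,-0.05, 30,0,0,0,0, 30,0,0,0,0]'; python3 -c "
from h import *
print(tool((.5117,-.092),.048,np.radians(12.1)))"
```

```text
clock: 31.32
tcp_pos: [0.5113, -0.0919, 0.1569]
orientation: [1.055, 1.301, -1.055]
contact_force: [0.6, -0.2, -1.9]
grip_width: 0.0351
(array([108.9,   0.5,   0.3]), np.float64(-0.0036157906790406694))
```

```bash
python3 -m pendant '[30,0,0,0,0, 30,25,0,0,0, 30,35,0,0,0, 30,25,0,0,0, 30,15,0,0,0, 30,6,0,0,0, 30,0,0,0,0, 30,1.5,0,0,0, 30,1,0,0,0, 30,0.7,0,0,0, 30,0.8,0,0,0, 30,0,0,0,0, 30,0,0,0,0]'
```

```text
clock: 32.95
tcp_pos: [0.5119, -0.0923, 0.0482]
orientation: [1.055, 1.3, -1.054]
contact_force: [-3.8, 1.1, 8.4]
grip_width: 0.035
```

Contact felt (8 N). I'll release, rise and check all four.

```bash
python3 -m pendant '[50,0,0,0,0, 85,0,0,0,0, 85,0,0,0,0, 85,0,0,0,0, 85,0,0,0,0, 85,0,0,0,0, 85,-20,0,0,0, 85,-40,0,0,0, 85,-50,0,0,0, 85,-50,0,0,0, 85,0,0,-50,0, 85,0,0,-50,0, 85,0,0,-50,0, 85,0,0,-50,0, 85,0,0,0,0, 85,0,0,0,0]'
python3 - <<'E'
from h import *
np.set_printoptions(precision=4,suppress=True)
p,d=grab('top','t6.png');grab('scene','s6.png');uv,P=cloud('top',d)
for c in((.5518,-.28),(.5384,-.217),(.525,-.1545),(.5117,-.092)):
    T=P[(P[:,2]>.07)&(P[:,2]<.1)&(np.hypot(*(P[:,:2]-c).T)<.03)]
    print(c,len(T),np.percentile(T[:,2],[5,50,95]),cv2.minEnclosingCircle(np.float32(T[:,:2]*1000)))
a=cv2.imread('pics/t6.png')[120:240,180:520];b=cv2.imread('pics/s6.png')[140:300,140:500]
cv2.imwrite('pics/c6.png',np.vstack([cv2.resize(a,(760,268)),cv2.resize(b,(760,330))]))
E
```

```text
clock: 34.95
tcp_pos: [0.4704, 0.1029, 0.2074]
orientation: [1.054, 1.3, -1.055]
contact_force: [-0.8, -1.5, -0.1]
grip_width: 0.085
(0.5518, -0.28) 250 [0.0753 0.0804 0.0853] ((552.0077514648438, -280.89898681640625), 18.107942581176758)
(0.5384, -0.217) 264 [0.075  0.0807 0.0856] ((539.255615234375, -217.19773864746094), 18.816518783569336)
(0.525, -0.1545) 242 [0.0756 0.0805 0.0859] ((525.48193359375, -153.06422424316406), 17.962953567504883)
(0.5117, -0.092) 241 [0.0766 0.0806 0.0847] ((512.126708984375, -92.4168472290039), 17.879669189453125)
```

View pics/c6.png

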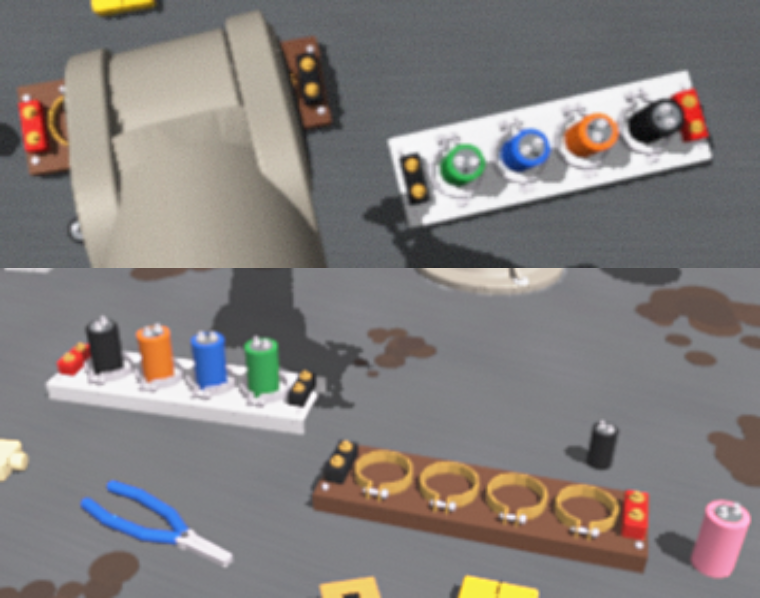

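Both views show all four cans upright in the new clamps: black next to red, then orange, blue and green. The old clamps are empty and the decoys untouched.

```bash
python3 -c "
from bench import r
print(r.hand_in())"
```

```text
the job is handed in; nothing more can be done
None
```

All four capacitors are now in the clamps of the aluminium plate, in the order asked: black (1) next to the red block, then orange (2), blue (3) and green (4). I handed the job in at about 35 s on the robot's clock; the hand-in reports no verdict.

- **Seated:** in the last depth check every can top was at about 80 mm, the height of a can fully home. Each centre was within about 1.5 mm of its clamp axis.
- **Upright and clear:** the last pictures show all four cans upright and the brass clamps empty. The pink can and the small black can were untouched, and the gripper was open and clear of everything.
- **Force:** the highest force I read at the wrist was about 10 N, while setting the blue can down. It is only reported at the end of each move.
- **Checks that failed or disagreed:**
  - The network missed the new plate's outline in one picture, so I located the plate from depth instead.
  - The top and wrist cameras disagreed by up to about 4 mm on the new clamps' positions, within their 7 mm of play.
  - One check of the orange can in the hand was unusable because the fingers were in the way. It measured fine once placed.

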